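# Fasten the drying rail and hang the tapers

### The job

Fasten the wooden drying rail: push the black round knob on its sloped clamp block in against its spring and, while it is in, turn it clockwise a quarter turn to its stop so that its thread catches and it stays in when let go. Then hang the taper hanger over the middle of the rail's bar, one row of candles on each side and its board flat on the bar, lowering it rather than dropping it. Leave the two jars next to the stand where they are.

Things in the scene. Friction and masses are not known exactly. Their poses are not given: they have to be found in the camera images.
- stand: Wooden drying-rail stand, fixed. Origin: underside, z up. Base board 100 x 370 x 18 mm (x, y, z). Two posts (24 x 18 mm) at x 0, y -5 and +175 mm carry the bar. Towards its -y end an aluminium clamp block, whose 70 x 72 mm sloped upper face has its centre at (0, -115, 85) mm; the face's normal leans 0.45 rad (26 deg) from vertical to the stand's -y, away from the bar.
- rail_mid (a point): Middle of the top face of the bar. The bar is a square wooden rail 16 x 16 mm, along the stand's y, 162 mm free between the posts (which end at its top), top 176 mm above the bench. x across the bar, y along it, z up. Hung in the middle, the hanger's candles clear each post by 40 mm.
- knob_grip (a point): Grip point in the black fluted round knob, on the screw's axis, 39 mm off the sloped face when out; moves and turns with the knob. z = out along the tilted axis, x = along the small ridge on its top. The knob is 34 mm across, from 20 mm below to 12 mm above this point (z). Pinch it with the tool along the axis; with the TCP here the fingertips stay 7 mm off the face when pushed home.
- sleeve (a joint): How far the knob is pushed in along its axis, m: 0 = out, 0.013 = hard stop. A spring pushes it out with 3 N at 0, rising to 9 N at the stop. Released while not caught it springs back to 0.
- knob (a joint): Knob turn, rad, clockwise seen from outside the face; 0 to 1.6 (stop); starts at 0 to 0.15. Until pushed in about 9 mm it cannot turn past about 0.2. Turned while in, a thread flank catches it, draws it in to about 11 mm at a quarter turn and holds it there when let go. Friction about 0.03 N m. If turned against a block it slips in the fingers.
- hanger: Taper hanger, loose, 0.2 to 0.4 kg: wooden board 76 x 90 x 12 mm (x, y, z), below it four white tapers, 105 mm long, 18 mm thick at the foot, 12 at the top, at x +-26, y +-32 mm; on top a ridge 18 mm thick (x), 64 long (y), 30 tall. Stands upright on the candle ends left or right of the stand. Origin: centre between the candle ends, z up. Gap between the rows 34 mm (x), along y.
- hanger_grip (a point): Grip point in the hanger's ridge: 139 mm above its origin, 22 mm above the board's top, 8 mm below the ridge's top. Pinch across the ridge's thickness (hanger x) from above.
- hanger_seat (a point): Centre of the underside of the hanger's board, 105 mm above its origin, 34 mm below the grip point. It lies on rail_mid's level when hung.
- jar_a: Loose white candle jar, 68 mm across, 85 mm tall, standing about 110 mm in front of the bar (stand's -x). Origin: centre of underside.
- jar_b: Another such jar, about 110 mm behind the knob (stand's +x).
- jug: Loose aluminium pouring jug, 100 mm across, 130 mm tall, with a handle, standing at the side of the stand where the hanger is not. Not needed. Origin: centre of underside.
Mind the look-alikes: they are no part of the job. What is shaped like the hanger but purple or red is not meant.

How it is judged:
On the way, in this order (a step that is already met when the one before it is completed fails the run):
1. the knob is pushed in and turned until its thread has caught (value of joint knob above 1.15 rad and value of joint sleeve above 0.0095 m), for 0.2 s.
2. the hanger hangs on the bar (z of hanger_seat in the frame of rail_mid between -0.005 and 0.005 m and x of hanger_seat in the frame of rail_mid between -0.014 and 0.014 m and y of hanger_seat in the frame of rail_mid between -0.036 and 0.036 m), for 0.2 s.
At the end, for the whole second after the job is handed in: The released knob stays 9.5 mm or more in and 1.15 rad or more clockwise. The hanger rests still on the bar: underside within 5 mm of its top, within 14 mm across and 36 mm along of its middle, within 0.15 rad of level. Both jars stand within 30 mm of their start (all of step 1 and all of step 2 and angle between hanger's own z axis and vertical below 0.15 rad and linear speed of hanger below 0.02 m/s and distance of each of jar_a, jar_b from where it was at the start of the episode below 0.03 m and angle between each of jar_a, jar_b's own z axis and vertical below 0.3 rad); the robot touches nothing.
It fails at once if the hanger is dropped (moves faster than 0.5 m/s while not held) (linear speed of hanger above 0.5 m/s and contact force between the fingers and hanger below 0.05 N).
It fails at once if a jar next to the stand is knocked over (angle between any of jar_a, jar_b's own z axis and vertical above 0.6 rad).
It also fails if it takes over 58 s, if anything falls off the work surface, if the arm or the gripper's body presses on something with over 40 N, if the wrist force passes 120 N, or if a joint passes its speed limit or range.

### The arm

A 7-joint arm with a two-finger parallel gripper is mounted at the origin on the work surface. World frame = base frame: x ahead of the robot, y to its left, z up, the work surface at z = 0. Lengths are in m, angles in rad, forces in N, time in s.
With the tool pointing down it reaches from about 0.4 to 0.9 m from the base axis. Payload 5.5 kg.
Tool frame: the origin (TCP) lies between the finger pads, 19 mm behind the fingertips; this is the grasp point; z points along the fingers, y is the line along which they close (so a half turn about z gives the same grasp; the last joint's range is limited). The gripper opens to 85 mm and grips with 20 to 120 N. Pads are 22 mm wide; open, the fingers measure 114 mm over their backs; the gripper's body (76 mm by 85 mm) begins 54 mm behind the grasp point. The pads swing forward as they close: fully open they stand 13 mm farther back than shut.
Start: joints at [-0.917, 0.501, -0.427, 1.55, 0.221, 1.138, -0.21], TCP at [0.248, 0.601, 0.25] pointing down, gripper open.
Joint ranges: [-2.88, 2.88], [-0.31, 2.03], [-1.54, 1.56], [0.2, 2.42], [-1.41, 4.55], [0.19, 2.02], [-2.57, 2.57]. Speed limits (rad/s): [2.57, 2.57, 3.14, 3.14, 3.14, 3.14, 3.14].

### API

Orientations are given as [roll, pitch, yaw] about the fixed x, y, z axes, in that order (R = Rz(yaw) Ry(pitch) Rx(roll)).
In Python, from cell import robot gives the robot as it stands.
- The arm moves only by the tool apply_moves, never from a script. Its argument "motion" is a list that holds one entry, the list of rows, each a list of 7 numbers: the shift along the tool's x, y, z in m, then the turn, a rotation vector about the tool's x, y, z in degrees, then the opening, from 0 (shut) to 1 (fully open). A call has 1 to 10 rows; each row shifts and turns the commanded pose from where the row before left it, along the tool's axes as they then stand; what a row does not reach is not made up. A row lasts 1/12 s, in which the tool goes at most 41.7 mm and 7.16 degrees, less where a joint would pass 70% of its speed; a pose out of reach is approached as far as the arm can. A call is refused whole if a number of a shift passes 0.0417 or a number of a turn 7.16, either way. A call with a gripper value outside its range is refused whole. The fingers move at their own pace and stop on an object; "force" is the grip in N (left out, the last holds). Time passes only in rows, so rows that do not move let the fingers close. It gives the time, the measured TCP pose, the force, the opening and the grip force at its end, in the units of the state.
- robot.sense(): the state, without advancing time (a new reading comes with each control period).
- robot.grab_frame(name): name is "scene" or "side" or "wrist"; returns a dict with "pixels" (420x560x3 uint8, red, green, blue), "vertical_fov" (degrees; the focal length in pixels is half the picture's height over the tangent of half this angle, whatever the lens; pixels are square), "cx", "cy" (the principal point, pixels), "distortion" ([k1, k2, p1, p2, k3] as OpenCV has them; the pictures are not rectified), "eye" and "rotation" of the camera in the world. Camera axes: x right, y up, looking along -z (the intrinsics and any distortion apply to the point x, -y, -z); pixel columns grow to the right and rows downward; lengths in m; the calibration is good to about 2 mm. A picture is of the moment at which its call begins. There is no depth.
- robot.sign_off(): hands the job in; it is judged then, once.
Trained networks look in a picture, given as the dict that the camera call returned (one of the last four; its "shot" number tells which), for a name from the list of things; names that differ only in an ending like _2 or _b are one class to them, and where a whole thing is asked for, a point or a joint stands for the part that bears it (a point fixed in the world has none). Each returns a list of dicts, best first, with "confidence" (0 to 1); they miss things now and then, are a little off and sometimes report something else, mostly with a low value. They report only what shows in the picture. A call takes as long as a camera call. They do not tell look-alikes from the thing itself.
- robot.silhouettes(query, picture): "mask" (420x560 bool, what is visible of it) and "extent" ([left, top, width, height] in pixels, round what is visible of it).
The state is a dict: "t": time; "joint_positions": joint angles; "qd": joint speeds; "tau": joint torques, N m; "eef_pos": TCP position; "orientation": TCP orientation; "contact_force": force on the tool from outside, world axes, zero at the start; "torque": the same for the moment, N m; "grip_width": opening from 0.0 (shut) to 1.0 (fully open); "finger_force": force on a finger pad.
Only numpy, scipy, OpenCV 4.12 (cv2) and the standard library are available. Lean on these libraries where they do the work, as an engineer would, in place of code of your own. Each camera call takes 0.05 s, during which the arm holds its last target. There are 200 camera calls.

## Working session

There is one attempt and no reset: what is moved stays moved. The work goes in short steps, Python scripts to look and compute and a tool call to move; the robot and the scene stay as the last step left them, time stands still between calls to the robot, and variables do not carry over. Pictures are saved under pics/ and viewed, at most 10 in all, crops included, and the job is handed in when it is done.

Besides the shell and the picture viewer there is one more tool, called after ">>>" as name(argument=value, ...), one argument or row to a line, values as JSON. apply_moves: Moves the arm, as the interface text tells. Its arguments: {"type":"object","properties":{"motion":{"type":"array","items":{"type":"array","items":{"type":"array","items":{"type":"number"}}}},"force":{"type":"number"}},"required":["motion"]}

```bash
ls; mkdir -p pics; cat > h.py <<'E'
import numpy as np,cv2
from cell import robot
from scipy.spatial.transform import Rotation as Ro
def K(f):
    h,w=f["pixels"].shape[:2]; fl=h/2/np.tan(np.radians(f["vertical_fov"])/2)
    return np.array([[fl,0,f["cx"]],[0,fl,f["cy"]],[0,0,1]])
def proj(f,P):
    P=np.atleast_2d(P).astype(float); c=(P-np.array(f["eye"]))@np.array(f["rotation"])
    c=c*[1,-1,-1]
    return cv2.projectPoints(c,np.zeros(3),np.zeros(3),K(f),np.array(f["distortion"],float))[0][:,0]
def ray(f,uv):
    n=cv2.undistortPoints(np.array(uv,float).reshape(-1,1,2),K(f),np.array(f["distortion"],float))[:,0]
    d=np.c_[n[:,0],-n[:,1],-np.ones(len(n))]@np.array(f["rotation"]).T
    return np.array(f["eye"]),d
def atz(f,uv,z):
    e,d=ray(f,uv); return e+d*((z-e[2])/d[:,2])[:,None]
def save(f,n): cv2.imwrite("pics/"+n,cv2.cvtColor(f["pixels"],cv2.COLOR_RGB2BGR))
E
python3 - <<'E'
from h import *
a=robot.grab_frame("scene");b=robot.grab_frame("side")
for n,f in(("scene",a),("side",b)):
    print(n,f["vertical_fov"],f["eye"],f["cx"],f["cy"],f["distortion"])
    for q in["stand","hanger","jar_a","jug","knob_grip"]:
        print(q,[(round(d["confidence"],2),d["extent"]) for d in robot.silhouettes(q,f)])
im=np.hstack([a["pixels"],b["pixels"]])
save(a,"a.png");save(b,"b.png")
import pickle;pickle.dump((a,b),open("f.pkl","wb"))
print(robot.sense())
E
```

```text
pics
scene 54.74385012153385 [1.21874269 0.07484696 0.83820755] 275.96364715132313 204.79700583014252 [0.01757292 0.         0.         0.         0.        ]
stand [(0.91, [215.4, 195.5, 165.7, 76.3]), (0.51, [230.1, 247.5, 25.6, 38.9])]
hanger [(0.72, [94.0, 198.0, 53.5, 65.4]), (0.6, [160.4, 132.3, 47.6, 50.9]), (0.57, [121.0, 166.3, 50.2, 50.3])]
jar_a [(0.96, [228.4, 248.0, 27.6, 42.0]), (0.77, [294.9, 185.6, 29.0, 38.7])]
jug [(0.94, [398.1, 166.4, 56.1, 59.0])]
knob_grip [(0.63, [230.3, 200.6, 16.7, 18.4])]
side 51.92618865028231 [ 0.03086591 -0.75364104  0.85490947] 277.77487032755965 212.30825858524727 [-0.13338694  0.          0.          0.          0.        ]
stand [(0.8, [228.4, 160.1, 92.0, 114.6])]
hanger [(0.74, [362.2, 259.6, 51.8, 65.2]), (0.71, [250.0, 293.7, 46.7, 69.2]), (0.61, [313.8, 284.7, 56.7, 65.1])]
jar_a [(0.6, [309.1, 209.2, 24.1, 33.2]), (0.57, [222.2, 212.9, 22.6, 33.6])]
jug [(0.75, [154.1, 156.3, 39.6, 52.4])]
knob_grip [(0.67, [290.0, 219.3, 15.4, 14.1]), (0.15, [155.0, 157.1, 36.7, 51.4])]
{'t': 0.6, 'joint_positions': array([-0.91676538,  0.5008414 , -0.42700825,  1.55041492,  0.22078643,
        1.13831162, -0.21029877]), 'qd': array([ 1.17390314e-03, -1.28762636e-03,  5.75484416e-05, -1.10915662e-03,
        3.63735583e-04, -1.68485982e-03, -3.04741555e-05]), 'tau': array([ 2.98822706e-03, -5.69031644e+01, -5.80519393e+00, -2.81192368e+01,
        1.28764534e-02,  2.16277964e-03,  1.17623969e-06]), 'eef_pos': array([0.24757838, 0.60099476, 0.25004094]), 'orientation': array([ 3.14154729e+00, -3.22799638e-05,  2.75079649e+00]), 'contact_force': array([ 0.53363333, -0.5508485 , -0.06263462]), 'torque': array([-0.03194255,  0.01565096,  0.01302782]), 'finger_force': 0.0, 'grip_width': 0.9979249604156843}
```

```bash
python3 - <<'E'
import pickle,cv2,numpy as np
a,b=pickle.load(open("f.pkl","rb"))
A=cv2.resize(a["pixels"][110:310,80:480],(800,400),interpolation=cv2.INTER_CUBIC)
B=cv2.resize(b["pixels"][140:380,130:450],(800,600),interpolation=cv2.INTER_CUBIC)
for n,x in(("A.png",A),("B.png",B)): cv2.imwrite("pics/"+n,x[...,::-1])
E
```

```text
(no output)
```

View pics/A.png

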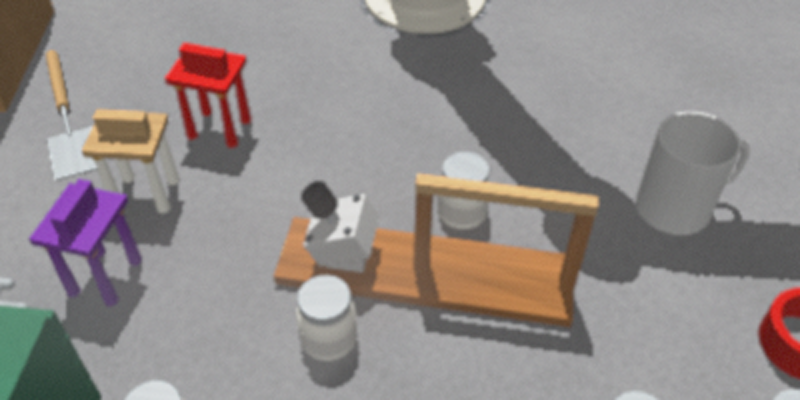

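View pics/B.png

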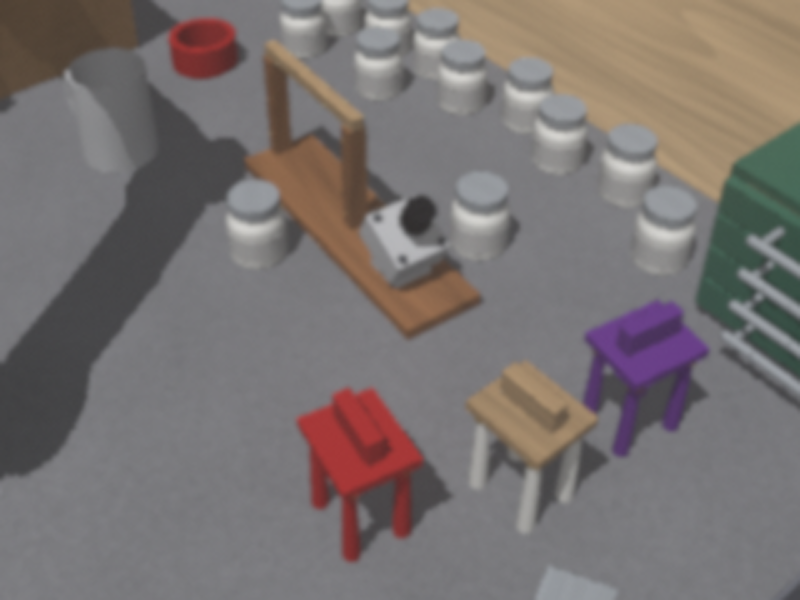

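The wooden hanger with white candles is at scene px (142,177) and side px (343,304). The red look-alike is at scene (183,157) / side (273,328), and the purple one at scene (120,230) / side (388,292). The tan board with white tapers matches the description, and both enlarged crops confirm it. Next I fit the stand and hanger poses to the silhouettes.

```bash
cat > fit.py <<'E'
from h import *
from scipy.optimize import minimize
def box(c,s,R=np.eye(3)):
    g=np.array([[i,j,k] for i in(-.5,.5) for j in(-.5,.5) for k in(-.5,.5)])*s
    return g@R.T+c
def cyl(c,r0,r1,z0,z1,R=np.eye(3)):
    t=np.linspace(0,2*np.pi,16,endpoint=False);o=np.c_[np.cos(t),np.sin(t)]
    return np.vstack([np.c_[o*r0,0*t+z0],np.c_[o*r1,0*t+z1]])@R.T+c
H=[box([0,0,.111],[.076,.09,.012]),box([0,0,.132],[.018,.064,.03])]+[cyl([sx*.026,sy*.032,0],.006,.009,0,.105) for sx in(-1,1) for sy in(-1,1)]
Rk=Ro.from_euler("x",.45).as_matrix()   # z axis -> (0,-sin,cos)
fc=np.array([0,-.115,.085]); n=Rk[:,2]
low=box(fc,[.07,.072,1e-4],Rk); blk=np.vstack([low,low*[1,1,0]+[0,0,.018]])
ST=[box([0,0,.009],[.1,.37,.018]),box([0,-.005,.088],[.024,.018,.176]),box([0,.175,.088],[.024,.018,.176]),box([0,.085,.168],[.016,.162,.016]),blk,cyl(fc,.017,.017,.019,.051,Rk)]
def world(p,P): return P@Ro.from_euler("z",p[2]).as_matrix().T+[p[0],p[1],0]
S=4
def render(f,parts,p):
    m=np.zeros((420*S,560*S),np.uint8)
    for P in parts:
        uv=(proj(f,world(p,P))+.5)*S-.5
        cv2.fillConvexPoly(m,cv2.convexHull(np.round(uv).astype(np.int32)),255)
    return cv2.resize(m,(560,420),interpolation=cv2.INTER_AREA)/255.
def fit(views,parts,p0):
    def c(p): return sum((np.abs(render(f,parts,p)-m)*w).sum() for f,m,w in views)
    best=None
    for dy in(-.3,0,.3):
        r=minimize(c,np.array(p0)+[0,0,dy],method="Nelder-Mead",options=dict(initial_simplex=np.array(p0)+[0,0,dy]+np.array([[0,0,0],[.02,0,0],[0,.02,0],[0,0,.2]])))
        r=minimize(c,r.x,method="Nelder-Mead",options=dict(initial_simplex=r.x+np.array([[0,0,0],[.004,0,0],[0,.004,0],[0,0,.05]]),xatol=1e-4))
        if best is None or r.fun<best.fun: best=r
    return best.x,best.fun
E
cat > run1.py <<'E'
from fit import *
a=robot.grab_frame("scene");b=robot.grab_frame("side")
hv,sv=[],[]
def pick(q,f,c):
    ds=robot.silhouettes(q,f)
    for d in ds:
        l,t,w,h=d["extent"]
        if abs(l+w/2-c[0])<25 and abs(t+h/2-c[1])<25: return d["mask"].astype(float)
dk=np.ones((5,5),np.uint8)
for f,hc,sc in((a,(146,191),(298,233)),(b,(342,317),(274,217))):
    m=pick("hanger",f,hc)
    if m is not None: 
        px=f["pixels"].astype(int);col=(np.abs(px[...,1]*2-px[...,0]-px[...,2])*1.)
        w=np.ones((420,560))
        hv.append((f,m,w))
    m=pick("stand",f,sc); w=np.ones((420,560))
    for d in robot.silhouettes("jar_a",f): w[cv2.dilate(d["mask"].astype(np.uint8),dk)>0]=0
    if m is not None: sv.append((f,m,w))
h0=atz(a,[[142,177]],.117)[0]; s0=atz(a,[[298,245]],.018)[0]
print(h0,s0,atz(b,[[343,304]],.117)[0])
for nm,v,pt,p0 in(("H",hv,H,(h0[0],h0[1],0.1)),("S",sv,ST,(s0[0],s0[1],-.1))):
    p,c=fit(v,pt,p0); print(nm,len(v),p,c,[x[1].sum() for x in v])
    for x in v:
        p1,c1=fit([x],pt,p);print("  single",p1,c1)
    if nm=="H": ph=p
    else: ps=p
def ov(f):
    im=f["pixels"].copy()
    for pt,p in((H,ph),(ST,ps)):
        for P in pt:
            uv=np.round(proj(f,world(p,P))).astype(np.int32); cv2.polylines(im,[cv2.convexHull(uv)],True,(0,255,0) if pt is H else (0,0,255),1)
    return im
A=cv2.resize(ov(a)[110:310,80:480],(800,400));B=cv2.resize(ov(b)[150:350,180:420],(480,400))
B=cv2.resize(B,(240,200))
cv2.imwrite("pics/ov.png",np.vstack([A,np.hstack([B,np.zeros((200,560,3),np.uint8)])])[...,::-1])
for f in(a,b):
  for d in robot.silhouettes("jar_a",f):
    l,t,w,h=d["extent"]; print("jar",d["confidence"],atz(f,[[l+w/2,t+h*.5]],.045)[0])
import json;json.dump([list(ph),list(ps)],open("p.json","w"))
E
python3 run1.py
```

```text
Traceback (most recent call last):
  File "run1.py", line 19, in <module>
    h0=atz(a,[[142,177]],.117)[0]; s0=atz(a,[[298,245]],.018)[0]
       ~~~^^^^^^^^^^^^^^^^^^^^
  File "h.py", line 16, in atz
    e,d=ray(f,uv); return e+d*((z-e[2])/d[:,2])[:,None]
                                        ~^^^^^
IndexError: too many indices for array: array is 1-dimensional, but 2 were indexed
```

```bash
sed -i 's/float))\[:,0\]$/float)).reshape(-1,2)/; s/\[0\]\[:,0\]$/[0].reshape(-1,2)/' h.py; python3 run1.py
```

```text
Traceback (most recent call last):
  File "run1.py", line 19, in <module>
    h0=atz(a,[[142,177]],.117)[0]; s0=atz(a,[[298,245]],.018)[0]
       ~~~^^^^^^^^^^^^^^^^^^^^
  File "h.py", line 16, in atz
    e,d=ray(f,uv); return e+d*((z-e[2])/d[:,2])[:,None]
                                        ~^^^^^
IndexError: too many indices for array: array is 1-dimensional, but 2 were indexed
```

```bash
python3 -c "
import pickle;a,b=pickle.load(open('f.pkl','rb'));print(a['rotation'],b['rotation'])"; sed -n 8,17p h.py
```

```text
[0.7348422  0.00186967 1.67682785] [ 0.90289799  0.01057792 -0.65222818]
    P=np.atleast_2d(P).astype(float); c=(P-np.array(f["eye"]))@np.array(f["rotation"])
    c=c*[1,-1,-1]
    return cv2.projectPoints(c,np.zeros(3),np.zeros(3),K(f),np.array(f["distortion"],float))[0].reshape(-1,2)
def ray(f,uv):
    n=cv2.undistortPoints(np.array(uv,float).reshape(-1,1,2),K(f),np.array(f["distortion"],float)).reshape(-1,2)
    d=np.c_[n[:,0],-n[:,1],-np.ones(len(n))]@np.array(f["rotation"]).T
    return np.array(f["eye"]),d
def atz(f,uv,z):
    e,d=ray(f,uv); return e+d*((z-e[2])/d[:,2])[:,None]
def save(f,n): cv2.imwrite("pics/"+n,cv2.cvtColor(f["pixels"],cv2.COLOR_RGB2BGR))
```

It is roll/pitch/yaw, not a matrix.

```bash
sed -i 's/np.array(f\["rotation"\])/Ro.from_euler("xyz",f["rotation"]).as_matrix()/' h.py; python3 run1.py
```

```text
[ 0.51134938 -0.34554472  0.117     ] [0.6108629  0.06402294 0.018     ] [ 0.50812676 -0.35098392  0.117     ]
H 2 [ 0.50717132 -0.3477977   0.04240251] 381.6 [np.float64(1455.0), np.float64(1836.0)]
  single [ 0.50635194 -0.34737192  0.04143165] 157.04705882352943
  single [ 0.50858953 -0.34852581 -0.0105496 ] 178.8470588235294
S 2 [ 0.60419496  0.04891582 -0.07235537] 800.9647058823529 [np.float64(6744.0), np.float64(3988.0)]
  single [ 0.60241877  0.04993294 -0.07783246] 440.01176470588234
  single [ 0.60550167  0.04814702 -0.07282043] 311.7019607843137
jar 0.71 [ 0.48736113 -0.36839464  0.045     ]
jar 0.63 [ 0.71439643 -0.05523136  0.045     ]
jar 0.57 [0.50139363 0.09034687 0.045     ]
jar 0.34 [ 0.53788446 -0.10206686  0.045     ]
jar 0.94 [0.49693493 0.08368775 0.045     ]
jar 0.85 [ 0.71572257 -0.05681902  0.045     ]
```

View pics/ov.png

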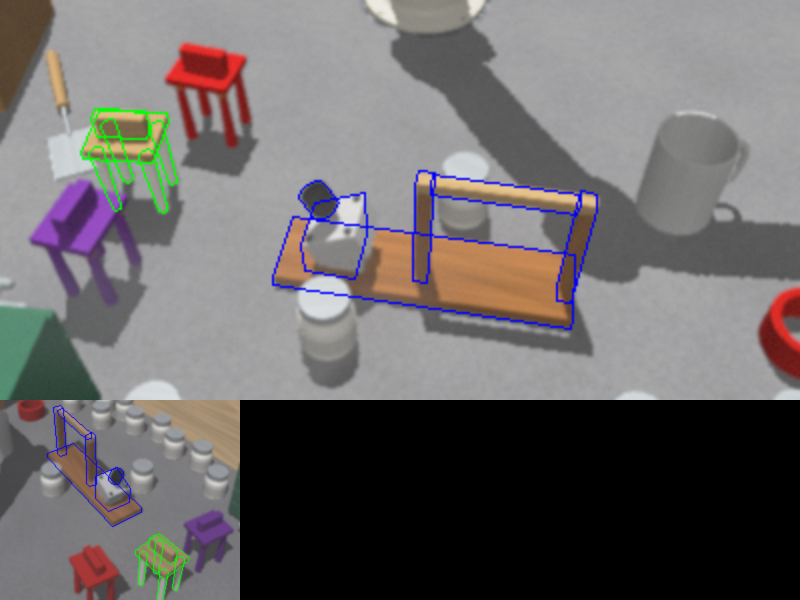

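Overlays match: the hanger is at (0.507,-0.348) yaw 0.04, and the stand at (0.604,0.049) yaw -0.072. Next I write a planner that prints rows, then move to a lookout above the knob.

```bash
cat > plan.py <<'E'
from h import *
def R(rpy): return Ro.from_euler("xyz",rpy)
def rows(p0,R0,p1,R1,n,g):
    """n rows from pose to pose, rounded, each corrected for the rounding before"""
    p,Rc=np.array(p0),R0; tot=(R0.inv()*R1).as_rotvec(); out=[]
    for i in range(1,n+1):
        s=i/n; pt=np.array(p0)+(np.array(p1)-p0)*s; Rt=R0*Ro.from_rotvec(tot*s)
        d=np.round(Rc.inv().apply(pt-p),4 if n<6 else 3); w=np.round(np.degrees((Rc.inv()*Rt).as_rotvec()),1)
        out.append([*map(float,d),*map(float,w),g]); p=p+Rc.apply(d); Rc=Rc*Ro.from_rotvec(np.radians(w))
    for k in range(0,n,10): print("["+",".join("["+",".join(f"{x:g}" for x in r)+"]" for r in out[k:k+10])+"]")
    return p,Rc
def now():
    s=robot.sense(); return np.array(s["eef_pos"]),R(s["orientation"]),s
def tool(z,yang):
    """tool z axis, tool y nearest to horizontal angle yang"""
    z=np.array(z)/np.linalg.norm(z); y=np.array([np.cos(yang),np.sin(yang),0]); y-=z*(y@z); y/=np.linalg.norm(y)
    return Ro.from_matrix(np.c_[np.cross(y,z),y,z])
def stand(ps):
    Rs=Ro.from_euler("z",ps[2]); t=np.array([ps[0],ps[1],0]); n=Rs.apply([0,-np.sin(.45),np.cos(.45)])
    k=t+Rs.apply([0,-.115,.085])+.039*n; return t+Rs.apply([0,.085,.176]),k,n
E
python3 - <<'E'
from plan import *;import json
ph,ps=json.load(open("p.json"));rm,k,n=stand(ps);print(rm,k,n)
p,Rc,s=now()
m=np.array([.45,.2,.30]);T=tool(-n,.71)
Tm=tool([0,0,-1],.9)
p,Rc=rows(p,Rc,m,Tm,15,1)
p,Rc=rows(p,Rc,k+.13*n,T,13,1);print(p)
E
```

```text
[0.6103398  0.13369342 0.176     ] [ 0.59465501 -0.08270255  0.12011744] [-0.03144464 -0.43382744  0.9004471 ]
[[-0.023,-0.02,-0.003,0,-0,1.1,1],[-0.023,-0.019,-0.004,0,-0,1,1],[-0.023,-0.018,-0.003,0,-0,1.1,1],[-0.024,-0.019,-0.003,0,-0,1.1,1],[-0.024,-0.018,-0.004,0,-0,1,1],[-0.024,-0.017,-0.003,0,-0,1.1,1],[-0.025,-0.017,-0.003,0,-0,1.1,1],[-0.025,-0.016,-0.004,0,-0,1.1,1],[-0.025,-0.016,-0.003,0,-0,1,1],[-0.026,-0.016,-0.003,0,-0,1.1,1]]
[[-0.026,-0.015,-0.004,0,-0,1.1,1],[-0.026,-0.014,-0.003,0,-0,1,1],[-0.026,-0.015,-0.003,0,-0,1.1,1],[-0.027,-0.013,-0.004,0,-0,1.1,1],[-0.027,-0.013,-0.003,0,-0,1,1]]
[[-0.025,-0.014,0.005,-1.5,1.3,1.1,1],[-0.025,-0.013,0.004,-1.5,1.3,1,1],[-0.025,-0.013,0.003,-1.5,1.3,1.1,1],[-0.026,-0.013,0.002,-1.5,1.3,1,1],[-0.026,-0.012,0.001,-1.5,1.3,1.1,1],[-0.026,-0.012,0,-1.5,1.4,1,1],[-0.026,-0.011,-0,-1.5,1.3,1.1,1],[-0.027,-0.011,-0.002,-1.5,1.3,1,1],[-0.026,-0.01,-0.002,-1.5,1.3,1.1,1],[-0.027,-0.009,-0.004,-1.5,1.3,1,1]]
[[-0.027,-0.009,-0.004,-1.5,1.3,1.1,1],[-0.027,-0.009,-0.005,-1.4,1.3,1,1],[-0.027,-0.008,-0.006,-1.5,1.3,1.1,1]]
[ 0.59042335 -0.13952221  0.23735711]
```

>>> apply_moves(
  motion=[
    [[-0.023,-0.02,-0.003,0,0,1.1,1],[-0.023,-0.019,-0.004,0,0,1,1],[-0.023,-0.018,-0.003,0,0,1.1,1],[-0.024,-0.019,-0.003,0,0,1.1,1],[-0.024,-0.018,-0.004,0,0,1,1],[-0.024,-0.017,-0.003,0,0,1.1,1],[-0.025,-0.017,-0.003,0,0,1.1,1],[-0.025,-0.016,-0.004,0,0,1.1,1],[-0.025,-0.016,-0.003,0,0,1,1],[-0.026,-0.016,-0.003,0,0,1.1,1]],
  ],
)

```text
t: 2.73
eef_pos: [0.383, 0.3323, 0.2835]
orientation: [3.141, 0.0, 2.563]
contact_force: [0.5, 0.3, -0.3]
grip_width: 1.001
finger_force: 0.0
```

>>> apply_moves(
  motion=[
    [[-0.026,-0.015,-0.004,0,0,1.1,1],[-0.026,-0.014,-0.003,0,0,1,1],[-0.026,-0.015,-0.003,0,0,1.1,1],[-0.027,-0.013,-0.004,0,0,1.1,1],[-0.027,-0.013,-0.003,0,0,1,1]],
  ],
)

```text
t: 3.15
eef_pos: [0.4506, 0.1988, 0.3006]
orientation: [3.141, 0.0, 2.471]
contact_force: [1.0, 0.2, -0.6]
grip_width: 1.0
finger_force: 0.0
```

>>> apply_moves(
  motion=[
    [[-0.025,-0.014,0.005,-1.5,1.3,1.1,1],[-0.025,-0.013,0.004,-1.5,1.3,1,1],[-0.025,-0.013,0.003,-1.5,1.3,1.1,1],[-0.026,-0.013,0.002,-1.5,1.3,1,1],[-0.026,-0.012,0.001,-1.5,1.3,1.1,1],[-0.026,-0.012,0,-1.5,1.4,1,1],[-0.026,-0.011,0,-1.5,1.3,1.1,1],[-0.027,-0.011,-0.002,-1.5,1.3,1,1],[-0.026,-0.01,-0.002,-1.5,1.3,1.1,1],[-0.027,-0.009,-0.004,-1.5,1.3,1,1]],
  ],
)

```text
t: 3.98
eef_pos: [0.5587, -0.0619, 0.252]
orientation: [2.896, -0.25, 2.317]
contact_force: [0.1, 0.1, -0.2]
grip_width: 1.0
finger_force: 0.0
```

>>> apply_moves(
  motion=[
    [[-0.027,-0.009,-0.004,-1.5,1.3,1.1,1],[-0.027,-0.009,-0.005,-1.4,1.3,1,1],[-0.027,-0.008,-0.006,-1.5,1.3,1.1,1],[0,0,0,0,0,0,1],[0,0,0,0,0,0,1]],
  ],
)

```text
t: 4.4
eef_pos: [0.59, -0.1428, 0.2358]
orientation: [2.833, -0.331, 2.275]
contact_force: [-0.1, 1.1, 0.1]
grip_width: 0.998
finger_force: 0.0
```

```bash
python3 - <<'E'
from fit import *;from plan import now,stand;import json
ph,ps=json.load(open("p.json"))
f=robot.grab_frame("wrist");im=f["pixels"].copy()
for P in ST:
    cv2.polylines(im,[cv2.convexHull(np.round(proj(f,world(ps,P))).astype(np.int32))],True,(0,0,255),1)
for q in("knob_grip","stand","hanger"): print(q,[(round(d["confidence"],2),d["extent"]) for d in robot.silhouettes(q,f)])
cv2.imwrite("pics/w1.png",im[...,::-1]);print(f["eye"],f["rotation"],f["vertical_fov"],now()[2]["joint_positions"])
rm,k,n=stand(ps);print(proj(f,[k,k+.012*n,k-.02*n]))
import pickle;pickle.dump(f,open("w1.pkl","wb"))
E
```

```text
knob_grip [(0.82, [264.7, 178.0, 41.7, 51.6])]
stand [(0.79, [191.3, 0.0, 275.4, 273.1])]
hanger [(0.57, [0.0, 326.2, 33.6, 38.0])]
[ 0.54104242 -0.1443136   0.37203892] [ 0.05237949 -0.29091929  0.60174815] 64.89261231229142 [ 0.38138854  0.50343468  0.04694945  1.61558628 -0.47226578  1.22818826
  1.29238768]
[[284.897442   200.50704424]
 [285.06661238 204.67492037]
 [284.64577519 194.31094617]]
```

View pics/w1.png

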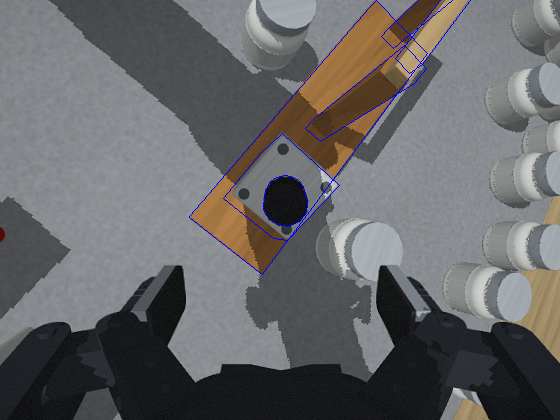

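The wrist overlay matches well (knob at px (286,203), within 1–2 px). q7 is 1.29, so I turn the tool back first and check the sign and the room left on that joint.

>>> apply_moves(
  motion=[
    [[0,0,0,0,0,-6.5,1],[0,0,0,0,0,-6.5,1],[0,0,0,0,0,-6.5,1],[0,0,0,0,0,-6.5,1],[0,0,0,0,0,-6.5,1],[0,0,0,0,0,-6.5,1],[0,0,0,0,0,-6.5,1],[0,0,0,0,0,-6.5,1],[0,0,0,0,0,-6.5,1],[0,0,0,0,0,-6.5,1]],
  ],
)

```text
t: 5.43
eef_pos: [0.5906, -0.1377, 0.2384]
orientation: [2.711, 0.129, -2.94]
contact_force: [-0.8, -0.4, -1.2]
grip_width: 0.999
finger_force: 0.0
```

```bash
python3 - <<'E'
from fit import *;from plan import now,stand,tool,rows;import json
ph,ps=json.load(open("p.json"));rm,k,n=stand(ps)
p,Rc,s=now();print(p,s["joint_positions"].round(3))
f=robot.grab_frame("wrist")
def cen(m):
    m=np.argwhere(m>.5);return m.mean(0)[::-1]
for q,pt,p0 in(("knob_grip",[ST[-1]],ps),):
    d=robot.silhouettes(q,f)[0];m=d["mask"].astype(float)
    print(d["confidence"],cen(m),cen(render(f,pt,p0)),m.sum(),render(f,pt,p0).sum())
    # lateral correction
    c=cen(m);g=lambda v:np.abs(render(f,pt,[ps[0]+v[0],ps[1]+v[1],ps[2]])-m).sum()
    r=minimize(g,[0,0],method="Nelder-Mead",options=dict(initial_simplex=[[0,0],[.004,0],[0,.004]]));print("shift",r.x,r.fun)
ms=[d for d in robot.silhouettes("stand",f)][0]["mask"]
w=np.ones((420,560));
for d in robot.silhouettes("jar_a",f): w[cv2.dilate(d["mask"].astype(np.uint8),np.ones((7,7),np.uint8))>0]=0
w[330:]=0
print("stand fit",fit([(f,ms.astype(float),w)],ST,ps))
im=f["pixels"].copy()
for P in ST:cv2.polylines(im,[cv2.convexHull(np.round(proj(f,world(ps,P))).astype(np.int32))],True,(0,0,255),1)
cv2.imwrite("pics/w2.png",im[...,::-1])
E
```

```text
[ 0.59062014 -0.13772456  0.23837925] [ 0.544  0.51  -0.177  1.609 -0.366  1.197  2.347]
0.79 [279.13982103 204.63758389] [279.38383267 204.51950254] 1788.0 1760.070588235294
shift [ 1.86917782e-05 -1.71375751e-04] 66.21960784313725
stand fit (array([ 0.60351911,  0.0486525 , -0.06996243]), np.float64(641.964705882353))
```

Pose confirmed within 1 mm. A positive tool turn lowers q7 from 2.35, so there is plenty of room. Planning the approach.

```bash
python3 - <<'E'
from plan import *;import json
ph,ps=json.load(open("p.json"));rm,k,n=stand(ps)
p,Rc,s=now();y=Rc.as_matrix()[:,1];T=tool(-n,np.arctan2(y[1],y[0]))
# keep y direction: choose tool y closest to present
y=y-n*(y@n);y/=np.linalg.norm(y);T=Ro.from_matrix(np.c_[np.cross(y,-n),y,-n])
p,Rc=rows(p,Rc,k,T,8,1);print(p,k)
E
```

```text
[[0,-0,0.016,-0,-0,-0,1],[0,-0,0.017,-0,-0,-0,1],[0,-0,0.016,-0,-0,-0,1],[0,-0,0.016,-0,-0,-0,1],[0,-0,0.017,-0,-0,-0,1],[0,-0.001,0.016,-0,-0,-0,1],[0,0,0.016,-0,-0,-0,1],[0,0,0.016,-0,-0,-0,1]]
[ 0.59479047 -0.0830734   0.12048221] [ 0.59465501 -0.08270255  0.12011744]
```

>>> apply_moves(
  motion=[
    [[0,0,0.016,0,0,0,1],[0,0,0.017,0,0,0,1],[0,0,0.016,0,0,0,1],[0,0,0.016,0,0,0,1],[0,0,0.017,0,0,0,1],[0,-0.001,0.016,0,0,0,1],[0,0,0.016,0,0,0,1],[0,0,0.016,0,0,0,1]],
  ],
)

```text
t: 6.3
eef_pos: [0.5948, -0.0834, 0.1195]
orientation: [2.709, 0.125, -2.95]
contact_force: [0.2, 0.1, 0.6]
grip_width: 1.003
finger_force: 0.0
```

>>> apply_moves(
  motion=[
    [[0,0,0,0,0,0,0.5],[0,0,0,0,0,0,0.2],[0,0,0,0,0,0,0.2],[0,0,0,0,0,0,0.2],[0,0,0,0,0,0,0.2],[0,0,0,0,0,0,0.2],[0,0,0,0,0,0,0.2],[0,0,0,0,0,0,0.2]],
  ],
  force=60,
)

```text
t: 6.97
eef_pos: [0.5952, -0.0834, 0.1209]
orientation: [2.709, 0.127, -2.948]
contact_force: [-0.1, 4.0, 5.1]
grip_width: 0.381
finger_force: 59.5
```

>>> apply_moves(
  motion=[
    [[0,0,0.003,0,0,0,0.2],[0,0,0.003,0,0,0,0.2],[0,0,0.003,0,0,0,0.2],[0,0,0.003,0,0,0,0.2],[0,0,0,0,0,0,0.2],[0,0,0,0,0,0,0.2]],
  ],
)

```text
t: 7.47
eef_pos: [0.5956, -0.0786, 0.1108]
orientation: [2.709, 0.127, -2.948]
contact_force: [-2.9, 1.6, 10.8]
grip_width: 0.381
finger_force: 60.4
```

>>> apply_moves(
  motion=[
    [[0,0,0,0,0,6,0.2],[0,0,0,0,0,6,0.2],[0,0,0,0,0,6,0.2],[0,0,0,0,0,6,0.2],[0,0,0,0,0,6,0.2],[0,0,0,0,0,6,0.2],[0,0,0,0,0,6,0.2],[0,0,0,0,0,6,0.2],[0,0,0,0,0,6,0.2],[0,0,0,0,0,6,0.2]],
  ],
)

```text
t: 8.3
eef_pos: [0.5951, -0.0786, 0.1108]
orientation: [2.804, -0.304, 2.364]
contact_force: [-3.7, 0.7, 12.0]
grip_width: 0.379
finger_force: 60.2
```

>>> apply_moves(
  motion=[
    [[0,0,0,0,0,6,0.2],[0,0,0,0,0,6,0.2],[0,0,0,0,0,6,0.2],[0,0,0,0,0,6,0.2],[0,0,0,0,0,6,0.2],[0,0,0,0,0,0,0.2],[0,0,0,0,0,0,0.2],[0,0,0,0,0,0,0.2]],
  ],
)

```text
t: 8.97
eef_pos: [0.5955, -0.0782, 0.1108]
orientation: [3.002, -0.43, 1.824]
contact_force: [-2.7, 1.8, 9.7]
grip_width: 0.378
finger_force: 60.1
```

```bash
python3 - <<'E'
from plan import *
p,Rc,s=now();print(s)
E
```

```text
{'t': 8.9667, 'joint_positions': array([ 0.21737168,  0.63521925,  0.1474245 ,  1.74342614, -0.63237276,
        1.00078069,  0.97547268]), 'qd': array([ 0.00159748,  0.00132042, -0.00131495,  0.00106426,  0.00242479,
       -0.00045617,  0.00199452]), 'tau': array([ 1.05441704e+00, -5.40278864e+01,  3.73029023e+00, -2.06700790e+01,
       -5.66611513e-01, -8.21888577e-01,  1.50846108e-02]), 'eef_pos': array([ 0.59553455, -0.07824189,  0.11078299]), 'orientation': array([ 3.00161634, -0.4300674 ,  1.8237215 ]), 'contact_force': array([-2.68173895,  1.84324079,  9.74882698]), 'torque': array([0.98741737, 0.51040797, 0.30583858]), 'finger_force': 60.13189136981964, 'grip_width': 0.377572585817869}
```

>>> apply_moves(
  motion=[
    [[0,0,0,0,0,4,0.2],[0,0,0,0,0,0,0.2],[0,0,0,0,0,0,0.2],[0,0,0,0,0,0,1],[0,0,0,0,0,0,1],[0,0,0,0,0,0,1],[0,0,0,0,0,0,1],[0,0,0,0,0,0,1]],
  ],
)

```text
t: 9.63
eef_pos: [0.5949, -0.0794, 0.1087]
orientation: [3.036, -0.437, 1.745]
contact_force: [0.4, -0.5, 0.5]
grip_width: 1.001
finger_force: 0.0
```

>>> apply_moves(
  motion=[
    [[0,0,-0.01,0,0,0,1],[0,0,-0.02,0,0,0,1],[0,0,-0.02,0,0,0,1],[0,0,-0.02,0,0,0,1],[0,0,-0.02,0,0,0,1],[0,0,-0.02,0,0,0,1],[0,0,-0.02,0,0,0,1],[0,0,0,0,0,0,1],[0,0,0,0,0,0,1]],
  ],
)

```text
t: 10.38
eef_pos: [0.5916, -0.1366, 0.2276]
orientation: [3.033, -0.435, 1.746]
contact_force: [-0.5, -0.1, -0.1]
grip_width: 1.004
finger_force: 0.0
```

```bash
python3 - <<'E'
from fit import *;from plan import *;import json
ph,ps=json.load(open("p.json"));rm,k,n=stand(ps)
f=robot.grab_frame("wrist")
d=robot.silhouettes("knob_grip",f)[0];m=d["mask"].astype(float)
for s in(0,.011):
    r=render(f,[cyl(fc-s*Rk[:,2],.017,.017,.019,.051,Rk)],ps);print(s,np.abs(r-m).sum(),m.sum())
uv=proj(f,[k])[0].astype(int)
c=f["pixels"][max(0,uv[1]-60):uv[1]+60,uv[0]-80:uv[0]+80]
c=np.clip(c.astype(float)*2.0,0,255).astype(np.uint8)
cv2.imwrite("pics/w3.png",cv2.resize(c,(800,600),interpolation=cv2.INTER_CUBIC)[...,::-1])
p,Rc,s=now();print(p,s["joint_positions"].round(2))
E
```

```text
0 335.6313725490196 1770.0
0.011 87.90980392156862 1770.0
[ 0.59056976 -0.13469084  0.22558472] [ 0.25  0.52  0.22  1.63 -0.56  1.24  0.86]
```

View pics/w3.png

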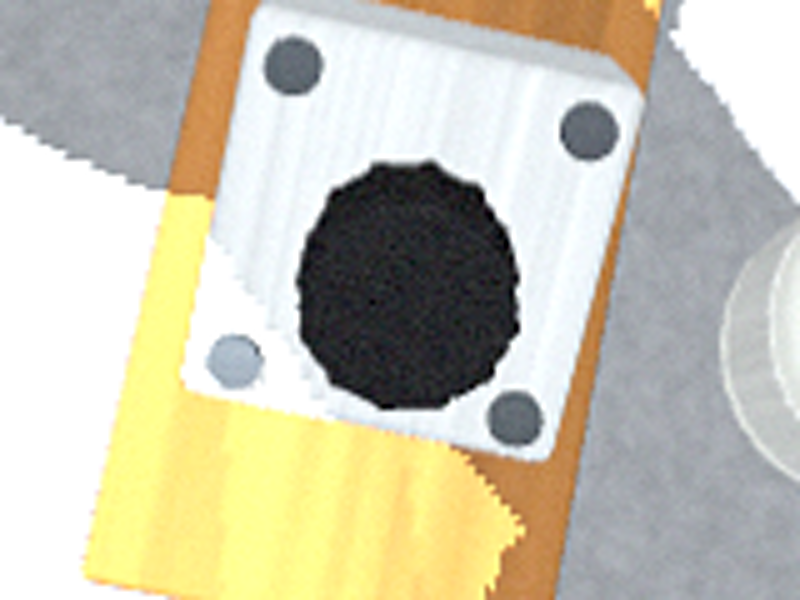

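After release the knob stays in: the 11 mm model fits (88 px error against 336 px at 0 mm), so the thread has caught. Next, hover over the hanger.

```bash
python3 - <<'E'
from plan import *;import json
ph,ps=json.load(open("p.json"))
p,Rc,s=now()
rows(p,Rc,[ph[0],ph[1],.27],tool([0,0,-1],ph[2]),10,.6)
E
```

```text
[[-0.016,-0.011,-0.013,0.4,-2.5,0.6,0.6],[-0.016,-0.01,-0.013,0.5,-2.6,0.6,0.6],[-0.017,-0.01,-0.012,0.4,-2.5,0.6,0.6],[-0.018,-0.011,-0.011,0.4,-2.6,0.7,0.6],[-0.019,-0.01,-0.01,0.4,-2.5,0.6,0.6],[-0.019,-0.01,-0.009,0.5,-2.6,0.6,0.6],[-0.019,-0.01,-0.009,0.4,-2.5,0.6,0.6],[-0.02,-0.01,-0.007,0.4,-2.5,0.6,0.6],[-0.02,-0.009,-0.007,0.4,-2.6,0.6,0.6],[-0.021,-0.01,-0.005,0.5,-2.5,0.7,0.6]]
```

>>> apply_moves(
  motion=[
    [[-0.016,-0.011,-0.013,0.4,-2.5,0.6,0.6],[-0.016,-0.01,-0.013,0.5,-2.6,0.6,0.6],[-0.017,-0.01,-0.012,0.4,-2.5,0.6,0.6],[-0.018,-0.011,-0.011,0.4,-2.6,0.7,0.6],[-0.019,-0.01,-0.01,0.4,-2.5,0.6,0.6],[-0.019,-0.01,-0.009,0.5,-2.6,0.6,0.6],[-0.019,-0.01,-0.009,0.4,-2.5,0.6,0.6],[-0.02,-0.01,-0.007,0.4,-2.5,0.6,0.6],[-0.02,-0.009,-0.007,0.4,-2.6,0.6,0.6],[-0.021,-0.01,-0.005,0.5,-2.5,0.7,0.6]],
  ],
)

```text
t: 11.32
eef_pos: [0.5068, -0.3483, 0.2695]
orientation: [-3.14, 0.001, 1.613]
contact_force: [0.3, -0.8, -0.3]
grip_width: 0.6
finger_force: 0.0
```

>>> apply_moves(
  motion=[
    [[0,0,0,0,0,0,0.6],[0,0,0,0,0,0,0.6]],
  ],
)

```text
t: 11.48
eef_pos: [0.5068, -0.3481, 0.2696]
orientation: [-3.141, -0.001, 1.612]
contact_force: [-0.2, 0.2, -0.1]
grip_width: 0.601
finger_force: 0.0
```

```bash
cat > lookh.py <<'E'
from fit import *;from plan import *;import json
ph,ps=json.load(open("p.json"))
f=robot.grab_frame("wrist")
c0=proj(f,[[ph[0],ph[1],.11]])[0]
ds=robot.silhouettes("hanger",f)
for d in ds:
    l,t,w,h=d["extent"];print(round(d["confidence"],2),d["extent"],f["pixels"][d["mask"]].mean(0).round())
d=min(ds,key=lambda d:np.hypot(*(np.array(d["extent"][:2])+np.array(d["extent"][2:])/2-c0)))
w=np.ones((420,560));print(c0)
ph2,c=fit([(f,d["mask"].astype(float),w)],H,ph);print(ph2,c,d["mask"].sum())
im=f["pixels"].copy()
for P in H:cv2.polylines(im,[cv2.convexHull(np.round(proj(f,world(ph2,P))).astype(np.int32))],True,(0,255,0),1)
cv2.imwrite("pics/w4.png",im[...,::-1])
json.dump([list(ph2),ps],open("p2.json","w"))
p,Rc,s=now();print(p,s["orientation"],s["joint_positions"].round(2))
rows(p,Rc,[ph2[0],ph2[1],.14],tool([0,0,-1],ph2[2]),8,.6)
E
python3 lookh.py
```

```text
0.8 [235.0, 135.7, 91.0, 110.3] [170. 148. 107.]
0.73 [362.6, 151.5, 137.1, 107.7] [ 93.  44. 125.]
0.61 [66.8, 45.4, 130.3, 125.4] [163.  29.  27.]
[281.2522215  194.35217037]
[ 0.50647794 -0.34786161  0.03495348] 167.04313725490198 8977
[ 0.50767254 -0.34679367  0.26938187] [-3.14097869e+00 -2.54202207e-03  1.61383755e+00] [ 0.23  0.41  0.43  1.65 -0.19  1.13  0.76]
[[-0,-0,0.016,-0,-0,0.1,0.6],[-0,-0,0.016,-0,-0,0,0.6],[-0.001,-0,0.017,-0,-0.1,0.1,0.6],[0,-0.001,0.016,-0,0,0,0.6],[0,0,0.016,-0,0,0.1,0.6],[0,0,0.016,-0,-0,0,0.6],[-0,-0,0.016,-0,-0,0.1,0.6],[-0,-0,0.016,-0,-0,0.1,0.6]]
```

View pics/w4.png

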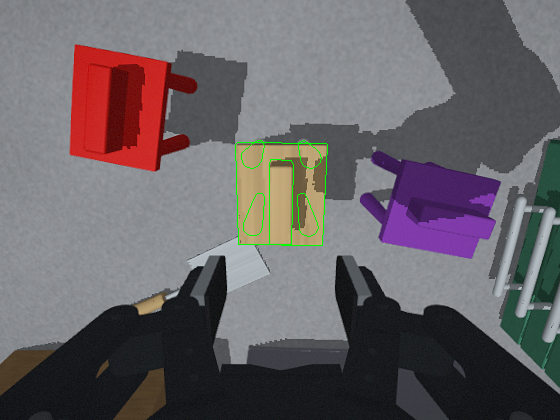

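The wrist picture shows the wooden hanger at (281,194), the red one at (118,105) and the purple one at (440,208). The fit is exact and the fingers have clear room, so I descend and grip.

>>> apply_moves(
  motion=[
    [[0,0,0.016,0,0,0.1,0.6],[0,0,0.016,0,0,0,0.6],[-0.001,0,0.017,0,0,0.1,0.6],[0,-0.001,0.016,0,0,0,0.6],[0,0,0.016,0,0,0.1,0.6],[0,0,0.016,0,0,0,0.6],[0,0,0.016,0,0,0.1,0.6],[0,0,0.016,0,0,0,0.6],[0,0,0,0,0,0,0.6]],
  ],
)

```text
t: 12.33
eef_pos: [0.5049, -0.3466, 0.1373]
orientation: [-3.136, -0.005, 1.607]
contact_force: [0.1, 1.0, -0.7]
grip_width: 0.599
finger_force: 0.0
```

>>> apply_moves(
  motion=[
    [[0,0,0,0,0,0,0.35],[0,0,0,0,0,0,0.1],[0,0,0,0,0,0,0.1],[0,0,0,0,0,0,0.1],[0,0,0,0,0,0,0.1],[0,0,0,0,0,0,0.1],[0,0,0,0,0,0,0.1]],
  ],
  force=50,
)

```text
t: 12.92
eef_pos: [0.507, -0.3501, 0.1427]
orientation: [3.14, 0.001, 1.605]
contact_force: [-0.7, 1.5, 5.6]
grip_width: 0.196
finger_force: 50.4
```

>>> apply_moves(
  motion=[
    [[0,0,-0.005,0,0,0,0.1],[0,0,-0.015,0,0,0,0.1],[0,0,-0.02,0,0,0,0.1],[0,0,-0.025,0,0,0,0.1],[0,0,-0.025,0,0,0,0.1],[0,0,-0.025,0,0,0,0.1],[0,0,-0.025,0,0,0,0.1],[0,0,-0.025,0,0,0,0.1],[0,0,-0.02,0,0,0,0.1],[0,0,0,0,0,0,0.1]],
  ],
)

```text
t: 13.75
eef_pos: [0.5077, -0.3512, 0.3312]
orientation: [3.135, 0.004, 1.605]
contact_force: [0.4, -1.0, -2.0]
grip_width: 0.205
finger_force: 49.5
```

```bash
python3 - <<'E'
from plan import *;import json
ph,ps=json.load(open("p2.json"));rm,k,n=stand(ps);print(rm)
p,Rc,s=now();print(p,s["orientation"],s["joint_positions"].round(2),s["grip_width"],s["finger_force"])
rows(p,Rc,[rm[0],rm[1],.345],tool([0,0,-1],ps[2]),20,.1)
E
```

```text
[0.6103398  0.13369342 0.176     ]
[ 0.50767069 -0.35115332  0.33121408] [3.13508695 0.00393236 1.60476916] [ 0.22  0.36  0.45  1.57 -0.16  1.24  0.73] 0.20521457383838715 49.541231989860535
[[0.024,0.006,-0.001,0,0,0.3,0.1],[0.024,0.006,-0,0,0,0.3,0.1],[0.024,0.005,-0.001,0.1,0,0.3,0.1],[0.024,0.006,-0.001,-0,0,0.3,0.1],[0.025,0.006,-0.001,-0,0.1,0.3,0.1],[0.024,0.005,-0,0,-0,0.3,0.1],[0.024,0.005,-0.001,0,-0,0.3,0.1],[0.024,0.005,-0.001,0.1,-0,0.3,0.1],[0.025,0.005,-0.001,-0,-0,0.3,0.1],[0.024,0.005,-0,-0,0,0.3,0.1]]
[[0.024,0.005,-0.001,0,0,0.4,0.1],[0.025,0.004,-0.001,0,0,0.3,0.1],[0.024,0.004,-0,0,0,0.3,0.1],[0.024,0.005,-0.001,0.1,0,0.3,0.1],[0.025,0.004,-0.001,-0,0.1,0.3,0.1],[0.024,0.004,-0.001,0,-0,0.3,0.1],[0.025,0.004,-0,0,-0,0.3,0.1],[0.024,0.004,-0.001,0,-0,0.3,0.1],[0.025,0.003,-0.001,0.1,-0,0.3,0.1],[0.024,0.004,-0,-0,0,0.3,0.1]]
```

>>> apply_moves(
  motion=[
    [[0.015,0.006,-0.004,0,0,0.3,0.1],[0.024,0.006,-0.004,0,0,0.3,0.1],[0.024,0.005,-0.003,0,0,0.3,0.1],[0.024,0.006,-0.002,0,0,0.3,0.1],[0.025,0.006,-0.001,0,0,0.3,0.1],[0.024,0.005,0,0,0,0.3,0.1],[0.024,0.005,-0.001,0,0,0.3,0.1],[0.024,0.005,-0.001,0,0,0.3,0.1],[0.025,0.005,-0.001,0,0,0.3,0.1],[0.024,0.005,0,0,0,0.3,0.1]],
  ],
)

```text
t: 14.58
eef_pos: [0.5573, -0.1146, 0.3421]
orientation: [-3.14, -0.0, 1.553]
contact_force: [0.9, 0.6, -2.7]
grip_width: 0.198
finger_force: 49.5
```

>>> apply_moves(
  motion=[
    [[0.024,0.005,-0.001,0,0,0.4,0.1],[0.025,0.004,-0.001,0,0,0.3,0.1],[0.024,0.004,0,0,0,0.3,0.1],[0.024,0.005,-0.001,0,0,0.3,0.1],[0.025,0.004,-0.001,0,0,0.3,0.1],[0.024,0.004,-0.001,0,0,0.3,0.1],[0.025,0.004,0,0,0,0.3,0.1],[0.024,0.004,-0.001,0,0,0.3,0.1],[0.02,0.003,-0.001,0,0,0.3,0.1],[0.015,0.004,0,0,0,0.3,0.1]],
  ],
)

```text
t: 15.42
eef_pos: [0.6076, 0.1148, 0.3486]
orientation: [-3.139, -0.0, 1.501]
contact_force: [-0.5, 0.4, -2.5]
grip_width: 0.201
finger_force: 49.5
```

>>> apply_moves(
  motion=[
    [[0.01,0,0,0,0,0,0.1],[0.005,0,0,0,0,0,0.1],[0,0,0,0,0,0,0.1],[0,0,0,0,0,0,0.1],[0,0,0,0,0,0,0.1]],
  ],
)

```text
t: 15.83
eef_pos: [0.6095, 0.1251, 0.3504]
orientation: [3.141, 0.001, 1.497]
contact_force: [-0.8, -0.3, -2.1]
grip_width: 0.196
finger_force: 49.5
```

```bash
cat > lookg.py <<'E'
from fit import *;from plan import *;import json,sys
ph,ps=json.load(open("p2.json"));rm,k,n=stand(ps)
p,Rc,s=now();print(p,s["orientation"],s["joint_positions"].round(2),s["grip_width"],s["contact_force"])
# held hanger: its z offset from TCP and lean, estimated from scene and side
fs=[robot.grab_frame(v) for v in("scene","side")]
V=[]
for f in fs:
    c0=proj(f,[[p[0],p[1],p[2]-.06]])[0];best=None
    for d in robot.silhouettes("hanger",f):
        l,t,w,h=d["extent"]
        if np.hypot(l+w/2-c0[0],t+h/2-c0[1])<25: best=d;break
    print(c0,best and (best["confidence"],best["extent"]))
    if best is None: continue
    w=np.ones((420,560));w[:int(proj(f,[p-[0,0,.028]])[0][1])]=0
    m=best["mask"].astype(float);V.append((f,m,w))
y0=np.arctan2(*Rc.as_matrix()[[1,0],1])
def parts(q): # x,y,z origin, yaw, rx, ry
    RR=Ro.from_euler("xyz",[q[4],q[5],q[3]]).as_matrix();return [(P-[0,0,.139])@RR.T+q[:3] for P in H]
def cost(q): return sum((np.abs(render(f,parts(q),[0,0,0])-m)*w).sum() for f,m,w in V)
q0=np.array([*p,y0,0,0])
sx=np.vstack([q0,q0+np.diag([.006,.006,.006,.06,.05,.05])])
r=minimize(cost,q0,method="Nelder-Mead",options=dict(initial_simplex=sx,maxiter=400,xatol=1e-4));
r=minimize(cost,r.x,method="Nelder-Mead",options=dict(initial_simplex=np.vstack([r.x,r.x+np.diag([.004]*3+[.04]*3)]),maxiter=400,xatol=1e-4))
print("held grip",r.x.round(4),"minus tcp",(r.x-q0).round(4),cost(q0),r.fun)
d=Ro.from_euler("z",-ps[2]).apply(rm-p);print("rail_mid - tcp in stand axes",d.round(4),"tcp yaw-stand",y0-ps[2])
ims=[]
for f in fs:
    im=f["pixels"].copy()
    for P in parts(r.x):cv2.polylines(im,[cv2.convexHull(np.round(proj(f,P)).astype(np.int32))],True,(0,255,0),1)
    for P in ST: cv2.polylines(im,[cv2.convexHull(np.round(proj(f,world(ps,P))).astype(np.int32))],True,(0,0,255),1)
    u=proj(f,[rm])[0].astype(int);ims.append(cv2.resize(im[u[1]-90:u[1]+90,u[0]-60:u[0]+60],(400,600)))
cv2.imwrite("pics/"+sys.argv[1],np.hstack(ims)[...,::-1])
E
python3 lookg.py g1.png
```

```text
[0.6095214  0.12505008 0.35037852] [3.14142631e+00 1.17942411e-03 1.49663886e+00] [-0.43  0.35  0.24  1.52 -0.08  1.29 -0.25] 0.19634602753050215 [-0.7849817  -0.27112424 -2.13389762]
[333.87069627 165.48147936] (0.73, [313.5, 137.5, 47.6, 72.8])
[253.10271298 136.90992323] (0.61, [229.6, 112.6, 45.9, 57.2])
held grip [ 0.6109  0.1264  0.3487 -0.0551  0.0019 -0.0021] minus tcp [ 0.0014  0.0013 -0.0017  0.019   0.0019 -0.0021] 440.50588235294117 331.5921568627451
rail_mid - tcp in stand axes [ 0.0002  0.0087 -0.1744] tcp yaw-stand -0.001801900032378012
```

View pics/g1.png

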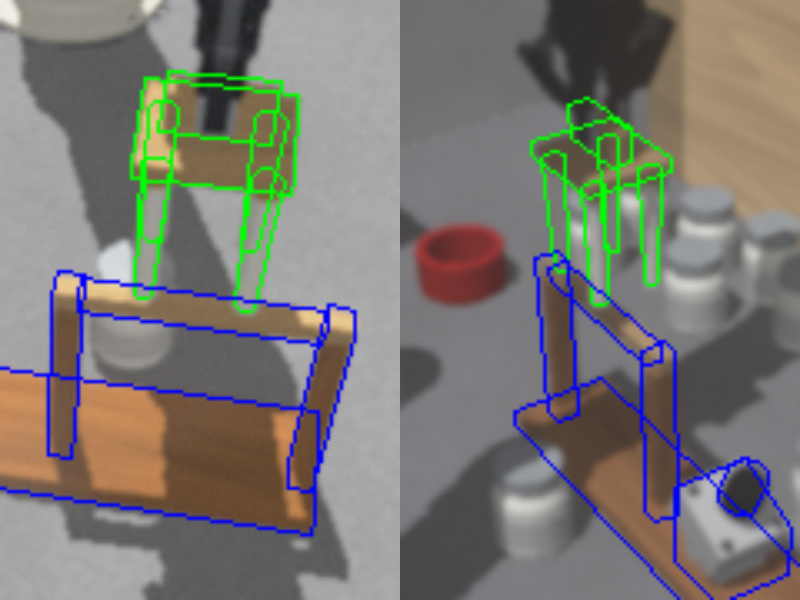

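The hanger is level and aligned across the bar. It is 9 mm short along the bar, so I correct that and lower it.

>>> apply_moves(
  motion=[
    [[0.004,0,0.005,0,0,0,0.1],[0.005,0,0.01,0,0,0,0.1],[0,0,0.014,0,0,0,0.1],[0,0,0.016,0,0,0,0.1],[0,0,0.016,0,0,0,0.1],[0,0,0.016,0,0,0,0.1],[0,0,0.016,0,0,0,0.1],[0,0,0.014,0,0,0,0.1],[0,0,0.01,0,0,0,0.1],[0,0,0.006,0,0,0,0.1]],
  ],
)

```text
t: 16.87
eef_pos: [0.6092, 0.1362, 0.2252]
orientation: [-3.139, 0.001, 1.499]
contact_force: [0.0, 0.2, -2.8]
grip_width: 0.199
finger_force: 49.5
```

>>> apply_moves(
  motion=[
    [[0,0,0.002,0,0,0,0.1],[0,0,0.002,0,0,0,0.1],[0,0,0.001,0,0,0,0.1],[0,0,0,0,0,0,0.1],[0,0,0,0,0,0,0.1]],
  ],
)

```text
t: 17.28
eef_pos: [0.6108, 0.1359, 0.2233]
orientation: [3.14, -0.0, 1.499]
contact_force: [-0.2, 0.8, -1.2]
grip_width: 0.198
finger_force: 49.5
```

>>> apply_moves(
  motion=[
    [[0,0,0.002,0,0,0,0.1],[0,0,0.002,0,0,0,0.1],[0,0,0,0,0,0,0.1],[0,0,0,0,0,0,0.1]],
  ],
)

```text
t: 17.62
eef_pos: [0.6102, 0.1358, 0.2184]
orientation: [3.141, 0.0, 1.499]
contact_force: [-1.1, 0.5, -2.4]
grip_width: 0.202
finger_force: 49.5
```

>>> apply_moves(
  motion=[
    [[0,0,0.002,0,0,0,0.1],[0,0,0.001,0,0,0,0.1],[0,0,0,0,0,0,0.1],[0,0,0,0,0,0,0.1]],
  ],
)

```text
t: 17.95
eef_pos: [0.6102, 0.1358, 0.2154]
orientation: [3.141, 0.0, 1.499]
contact_force: [-0.1, -0.6, -3.2]
grip_width: 0.201
finger_force: 49.5
```

>>> apply_moves(
  motion=[
    [[0,0,0.001,0,0,0,0.1],[0,0,0.001,0,0,0,0.1],[0,0,0,0,0,0,0.1],[0,0,0,0,0,0,0.1]],
  ],
)

```text
t: 18.28
eef_pos: [0.6105, 0.1359, 0.2137]
orientation: [3.141, 0.0, 1.499]
contact_force: [-0.1, -0.5, -0.2]
grip_width: 0.2
finger_force: 49.7
```

>>> apply_moves(
  motion=[
    [[0,0,0.001,0,0,0,0.1],[0,0,0,0,0,0,0.1],[0,0,0,0,0,0,0.1]],
  ],
)

```text
t: 18.53
eef_pos: [0.6105, 0.1359, 0.2137]
orientation: [3.141, -0.0, 1.499]
contact_force: [-3.3, -0.4, 5.2]
grip_width: 0.198
finger_force: 50.5
```

Contact came at z 0.2137, as predicted. Releasing and retreating upward.

>>> apply_moves(
  motion=[
    [[0,0,0,0,0,0,0.3],[0,0,0,0,0,0,0.5],[0,0,0,0,0,0,0.6],[0,0,0,0,0,0,0.6],[0,0,0,0,0,0,0.6],[0,0,0,0,0,0,0.6]],
  ],
)

```text
t: 19.03
eef_pos: [0.6104, 0.1358, 0.2124]
orientation: [3.141, 0.0, 1.499]
contact_force: [-0.4, 0.1, -0.7]
grip_width: 0.597
finger_force: 0.0
```

>>> apply_moves(
  motion=[
    [[0,0,-0.005,0,0,0,0.6],[0,0,-0.01,0,0,0,0.6],[0,0,-0.02,0,0,0,0.6],[0,0,-0.02,0,0,0,0.6],[0,0,-0.02,0,0,0,0.6],[0,0,-0.02,0,0,0,0.6],[0,0,-0.02,0,0,0,0.6],[0,0,-0.01,0,0,0,0.6],[0,0,0,0,0,0,0.6],[0,0,0,0,0,0,0.6]],
  ],
)

```text
t: 19.87
eef_pos: [0.6104, 0.1359, 0.338]
orientation: [3.14, -0.0, 1.499]
contact_force: [-0.4, -0.4, -0.2]
grip_width: 0.6
finger_force: 0.0
```

```bash
cp lookg.py lookf.py; sed -i 's/^p,Rc,s=now.*/p,Rc,s=now();print(p,s["contact_force"]);p=rm+[0,0,.034]/; s/w\[:int.*=0$/pass/; s/u\[0\]-60:u\[0\]+60/u[0]-60:u[0]+60/' lookf.py; cat >> lookf.py <<'E'
for f in fs:
    d=robot.silhouettes("knob_grip",f)
    if d:
        m=d[0]["mask"].astype(float);print("knob",[np.abs(render(f,[cyl(fc-s*Rk[:,2],.017,.017,.019,.051,Rk)],ps)-m).sum().round() for s in(0,.011)],m.sum())
    for d in robot.silhouettes("jar_a",f):
        l,t,w,h=d["extent"]; print("jar",round(d["confidence"],2),atz(f,[[l+w/2,t+h*.5]],.045)[0].round(3))
E
python3 lookf.py g2.png
```

```text
[0.61043783 0.13589887 0.33800101] [-0.35431306 -0.44532307 -0.23402295]
[331.22392504 212.37339957] (0.72, [313.1, 188.6, 46.9, 60.0])
[253.77559929 178.13037013] (0.64, [233.9, 154.8, 39.3, 53.6])
held grip [ 0.6097  0.1378  0.2112 -0.0491 -0.0025 -0.0231] minus tcp [-0.0006  0.0041  0.0012  0.023  -0.0025 -0.0231] 637.4 368.2823529411765
rail_mid - tcp in stand axes [ 0.     0.    -0.034] tcp yaw-stand 0.0002489721722058469
knob [np.float64(114.0), np.float64(23.0)] 247.0
jar 0.79 [0.502 0.079 0.045]
knob [np.float64(52.0), np.float64(28.0)] 179.0
jar 0.95 [ 0.709 -0.063  0.045]
jar 0.75 [0.498 0.084 0.045]
```

View pics/g2.png

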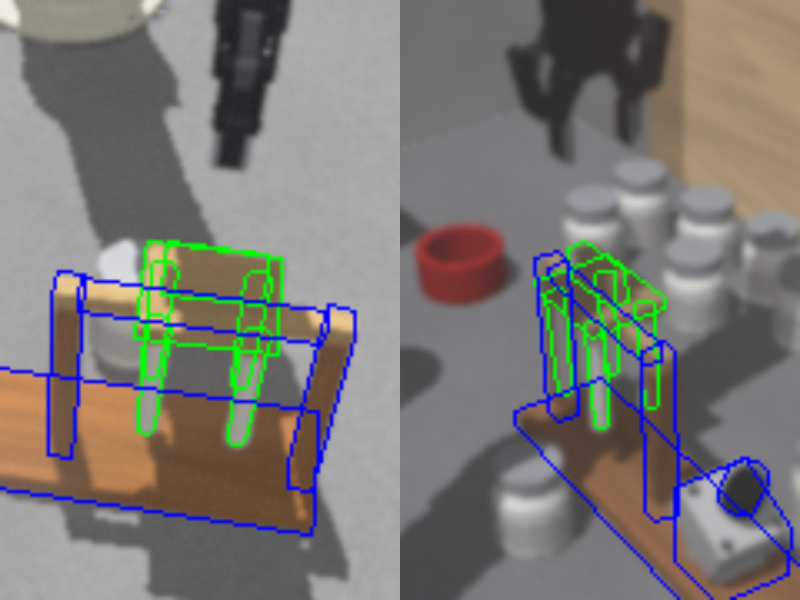

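The hanger sits level on the middle of the bar. It is within about 1 mm across and 4 mm along, the knob is still in, and the jars are where they stood. Handing in.

```bash
python3 -c "
from cell import robot;print(robot.sign_off())"
```

```text
the job is handed in; nothing more can be done
None
```

The job is handed in (no verdict was returned): the knob is pushed in and caught, the wooden hanger rests level on the middle of the bar, and both jars are where they started.

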